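Load blanks into the knife grinder's spring magazine

TASK

Load the two steel knife blanks from the wooden rack into the empty spring magazine, one after the other: press each blank down on the spring follower (the second on top of the first), slide it under the feed lips until it is fully home against the end stop, and let go so that the spring holds it up under the lips. The magazine's height on its column is set by hand and is only roughly known, so feel for it, never force a blank against the magazine, and leave the other things on the bench alone.

Things in the scene. Friction and masses are not known exactly. Their poses are not given: they have to be found in the camera images.
- magazine: Fixed base plate and column of the magazine. Origin: on the bench, straight below the middle of a blank that is home; x: the way blanks are pushed in, y across, z up. Plate x -80 to 135 mm, y +-55, 12 thick. Column behind, x 88 to 113, top at z 135. It carries the magazine box, clamped by hand at a height that is NOT measured: underside of the feed lips at z = 100 mm, up to 20 more or less
- channel (a point): Point of the base (so not exact in height) at x 25, y 0, z 100 mm: nominal middle of the channel's mouth at the lips' underside. Channel: x 25 to 60, 27 mm wide, side walls and lips 3 mm thick, each lip reaching 4 mm in over a blank's long edge. Lead-ins before it: lips turned up from x 17, walls flared from x 12 to about 34 mm width. Axes as the magazine's
- cutout (a point): Point of the base at x -24, y 0, z 100 mm (nominal height): middle of the thumb cut-out, x -60 to 12, open above. Its sides (y +-13.5 to +-16.5) end 27 mm below the lips' underside; a tab of the front wall (20 mm wide, x -64 to -61) ends 13 mm below it. A blank laid here and pressed down 8 mm (its thickness) plus 1 to 3 mm slides in along x; pressed 5 too deep it strikes the tab
- stop (a point): Point of the base at x 60, y 0, z 100 mm (nominal height): face of the rigid end stop plate, which rises 12 mm over the lips' underside. A blank that is home has its rear end on it (blank's middle at magazine x 0, y 0) and, let go, its top against the lips' underside; the blank loaded before lies right below it
- follower (a joint): Travel of the spring follower down in the magazine box, m. 0: empty, its flat top (x -59 to 58 mm, 23 wide) level with the lips' underside. Each blank held under the lips pushes it down by 8 mm. It does not tilt. Spring: 6 N at 0 plus 0.3 N per mm: it yields only from 5 to 7 N, and pressing a blank deep enough takes 8 to 11 N
- blank_a: Flat bright-steel knife blank 120 x 25 x 8 mm with two bolt holes, about 0.18 kg, same either way round. Origin: centre of the underside; x along the 120, y along the 25, z up. At the start it lies across two battens (84 mm apart) of the wooden rack, underside 22 mm over the bench, 14 mm over the rack's board, over 45 mm from the other blank
- blank_b: Second blank, just like blank_a (120 x 25 x 8 mm, same origin and axes), on the same rack. Fingers that reach below the underside of a blank they hold catch on the blank below it in the magazine: hold it by its upper part
- whetstone: Bystander: grey bench stone in a dark wooden holder 200 x 75 mm, 42 mm high in all. Origin: centre of the underside, x along its length
- oil: Bystander: brown glass oil bottle, 52 mm in diameter, 120 mm high, upright. Origin: centre of its underside
- brush: Bystander: bench brush lying flat along its x, about 200 mm long. Origin: its underside
There are look-alikes about, which are no part of the job. What is shaped like the blank_a but pink or yellow is not meant. What is shaped like the blank_b but blue is not meant.

How it is judged:
On the way:
1. the first blank is home: under the lips, against the end stop, let go and held up by the spring (value of joint follower between 0.0065 and 0.0096 m and ((x of blank_a in the frame of magazine between -0.0025 and 0.0025 m and y of blank_a in the frame of magazine between -0.003 and 0.003 m and angle between the x axis of blank_a and the x axis of magazine, either way round below 0.06 rad and angle between blank_a's own z axis and vertical below 0.06 rad and z of blank_a in the frame of magazine between 0.061 and 0.115 m) or (x of blank_b in the frame of magazine between -0.0025 and 0.0025 m and y of blank_b in the frame of magazine between -0.003 and 0.003 m and angle between the x axis of blank_b and the x axis of magazine, either way round below 0.06 rad and angle between blank_b's own z axis and vertical below 0.06 rad and z of blank_b in the frame of magazine between 0.061 and 0.115 m))), for 0.2 s.
At the end, for the whole second after the job is handed in: Both blanks lie one on the other in the magazine, at rest: each within 2.5 mm of the end stop and 3 mm of the middle, flat and in line within 0.06 rad, held under the lips by the spring (follower down by two blanks: 14.5 to 17.6 mm) (value of joint follower between 0.0145 and 0.0176 m and x of blank_a in the frame of magazine between -0.0025 and 0.0025 m and y of blank_a in the frame of magazine between -0.003 and 0.003 m and angle between the x axis of each of blank_a, blank_b and the x axis of magazine, either way round below 0.06 rad and angle between each of blank_a, blank_b's own z axis and vertical below 0.06 rad and z of blank_a in the frame of magazine between 0.061 and 0.115 m and x of blank_b in the frame of magazine between -0.0025 and 0.0025 m and y of blank_b in the frame of magazine between -0.003 and 0.003 m and z of blank_b in the frame of magazine between 0.061 and 0.115 m and linear speed of each of blank_a, blank_b below 0.01 m/s); the robot touches nothing.
It fails at once if a blank is forced against the magazine (more than 30 N between them) (contact force between any of blank_a, blank_b and magazine above 30 N).
It fails at once if the whetstone is moved more than 25 mm (distance of whetstone from where it was at the start of the episode above 0.025 m).
It fails at once if the oil is moved more than 25 mm (distance of oil from where it was at the start of the episode above 0.025 m).
It fails at once if the brush is moved more than 25 mm (distance of brush from where it was at the start of the episode above 0.025 m).
It also fails if it takes over 64 s, if anything falls off the work surface, if the arm or the gripper's body presses on something with over 40 N, if the wrist force passes 120 N, or if a joint passes its speed limit or range.

ROBOT

A 6-joint arm with a two-finger parallel gripper is mounted at the origin on the work surface. World frame = base frame: x ahead of the robot, y to its left, z up, the work surface at z = 0. Lengths are in m, angles in rad, forces in N, time in s.
With the tool pointing down it reaches from about 0.35 to 0.975 m from the base axis. Payload 4.9 kg.
Tool frame: the origin (TCP) lies at the very end of the fingers, on their centre line; the grasp point (between the pads) lies 19 mm behind it; z points along the fingers, y is the line along which they close (so a half turn about z gives the same grasp; the last joint's range is limited). The gripper opens to 85 mm and grips with 20 to 120 N. Pads are 22 mm wide; open, the fingers measure 114 mm over their backs; the gripper's body (76 mm by 85 mm) begins 54 mm behind the grasp point. The pads swing forward as they close: fully open they stand 13 mm farther back than shut.
Start: joints at [-1.415, 0.053, 1.613, -0, 1.476, -0.119], TCP at [0.17, -0.602, 0.231] pointing down, gripper open.
Joint ranges: [-3.01, 3.01], [-1.01, 2.22], [0.06, 2.58], [-1.02, 4.17], [0.09, 2.62], [-3.14, 3.14]. Speed limits (rad/s): [2.57, 2.57, 3.14, 3.14, 3.14, 3.14].

INTERFACE

Orientations are given as a unit quaternion [w, x, y, z].
In Python, from plant import robot gives the robot as it stands. The module is installed in compiled form; this text tells all that it offers. Calls block until the motion is done:
- robot.move_pose(position, orientation): joint-space move of the TCP to a pose.
- robot.line_to(position, rot=None, velocity=0.15): straight line of the TCP; rot=None keeps the orientation; velocity is the mean speed in m/s.
- robot.move_joints(angles): joint-space move.
- robot.set_gripper(opening, strength=None): finger opening in m; strength is the grip in N (None keeps the last); returns when the fingers have stopped.
- robot.wait(seconds).
- robot.inverse_kinematics(position, orientation): joint angles nearest the present ones, or None.
- robot.get_image(name): name is "scene" or "top" or "wrist"; returns a dict with "img" (384x512x3 uint8, red, green, blue), "z_map" (384x512 float32, m along the optical axis (not along the pixel's ray), 0 where there is no reading), "fx", "fy", "cx", "cy" (pixels), "cam_to_world" (4x4, takes a point from camera to world coordinates). Camera axes: x right, y down, z forward; pixel columns grow to the right and rows downward; lengths in m; the calibration is good to about 2 mm. A picture is of the moment at which its call begins.
A pose or a line that the arm cannot do raises robot.MotionError and nothing moves.
- robot.hand_in(): hands the job in; it is judged then, once.
Readings, each from a call of its own:
- robot.read_time_s(): time.
- robot.read_joint_positions(): joint angles.
- robot.read_joint_vel(): joint speeds.
- robot.read_effort(): joint torques, N m.
- robot.read_tool_pos(): TCP position.
- robot.read_eef_rot(): TCP orientation.
- robot.read_ft_force(): force on the tool from outside, world axes, zero at the start.
- robot.read_torque(): the same for the moment, N m.
- robot.read_width(): finger opening in m.
- robot.read_finger_force(): force on a finger pad.
Only numpy, scipy, OpenCV 4.12 (cv2) and the standard library are available. Lean on these libraries where they do the work, as an engineer would, in place of code of your own. Each camera call takes 0.05 s, during which the arm holds its last target. There are 200 camera calls.

## Working session

There is one attempt and no reset: what is moved stays moved. The work goes in short steps, each a Python script; the robot and the scene stay as the last script left them, time stands still between calls to the robot, and variables do not carry over. Pictures are saved under pics/ and viewed, at most 10 in all, crops included, and the job is handed in when it is done.

```bash
mkdir -p pics; cat > h.py <<'E'
import numpy as np, cv2, pickle
from plant import robot
def snap(n,tag):
    d=robot.get_image(n); pickle.dump(d,open(f'pics/{tag}.pkl','wb')); cv2.imwrite(f'pics/{tag}.png',d['img'][:,:,::-1]); return d
def load(tag): return pickle.load(open(f'pics/{tag}.pkl','rb'))
def ray(d,u,v,z):
    T=d['cam_to_world']; r=T[:3,:3]@np.array([(u-d['cx'])/d['fx'],(v-d['cy'])/d['fy'],1]); o=T[:3,3]
    return o+r*(z-o[2])/r[2]
def cloud(d):
    v,u=np.mgrid[:384,:512]; z=d['z_map']; P=np.stack([(u-d['cx'])/d['fx']*z,(v-d['cy'])/d['fy']*z,z],-1)
    W=P@d['cam_to_world'][:3,:3].T+d['cam_to_world'][:3,3]; W[z==0]=np.nan; return W
E
python3 - <<'E'
from h import *
a=snap('top','top0');b=snap('scene','sc0')
cv2.imwrite('pics/both.png',cv2.resize(np.vstack([a['img'],b['img']])[:,:,::-1],None,fx=.78,fy=.78))
for d in(a,b):print(d['cam_to_world'].round(3),d['fx'])
print(robot.read_time_s(),robot.read_eef_rot(),robot.read_tool_pos())
E
```

```text
[[ 0.022 -0.988  0.153  0.392]
 [-1.    -0.019  0.021  0.004]
 [-0.018 -0.154 -0.988  1.111]
 [ 0.     0.     0.     1.   ]] 411.6687559901994
[[ 0.86   0.338 -0.381  1.082]
 [ 0.51  -0.581  0.635 -0.834]
 [-0.007 -0.741 -0.672  1.019]
 [ 0.     0.     0.     1.   ]] 414.72223164526855
0.1 [-9.22509630e-04  9.90572896e-01  1.36983519e-01 -4.57592882e-05] [ 0.16950264 -0.60098888  0.23019877]
```

View pics/both.png

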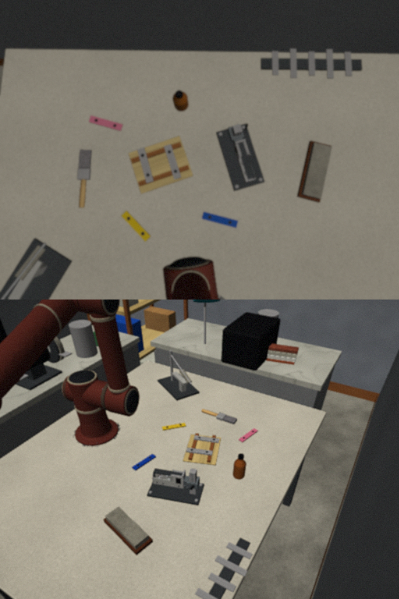

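The top view (full-resolution pixels) shows the wooden rack at about (205,210) with two grey blanks. The magazine is at about (308,200), the whetstone at (403,218), the oil at (232,128) and the brush at (108,228). The pink (136,158), yellow (174,289) and blue (282,281) bars are look-alikes. The grey bars on the rack are the only steel-coloured ones, so they fit the description. Next is an enlarged crop to confirm.

```bash
python3 - <<'E'
from h import *
a=load('top0')
c=a['img'][150:255,155:350,::-1]
cv2.imwrite('pics/crop1.png',cv2.resize(c,None,fx=4,fy=4,interpolation=cv2.INTER_CUBIC))
W=cloud(a)
for u,v in[(205,209),(190,212),(217,205),(308,200),(300,170),(320,230)]:print(u,v,W[v,u].round(4))
H=W[...,2]; 
m=(H>.024)&(H<.036)&(W[...,1]>.0)
n,l,s,c=cv2.connectedComponentsWithStats(m.astype(np.uint8))
for i in range(1,n):
  if s[i,4]>80:print(s[i],c[i])
E
```

```text
205 209 [0.5292 0.1525 0.0049]
190 212 [0.5174 0.1888 0.0289]
217 205 [0.5377 0.1178 0.0281]
308 200 [ 0.544  -0.1142  0.1065]
300 170 [ 0.6152 -0.0925  0.1242]
320 230 [ 0.4756 -0.1523  0.046 ]
[210 185  22  45 427] [220.735363   207.07025761]
[176 189  21  46 437] [185.94050343 211.6819222 ]
```

View pics/crop1.png

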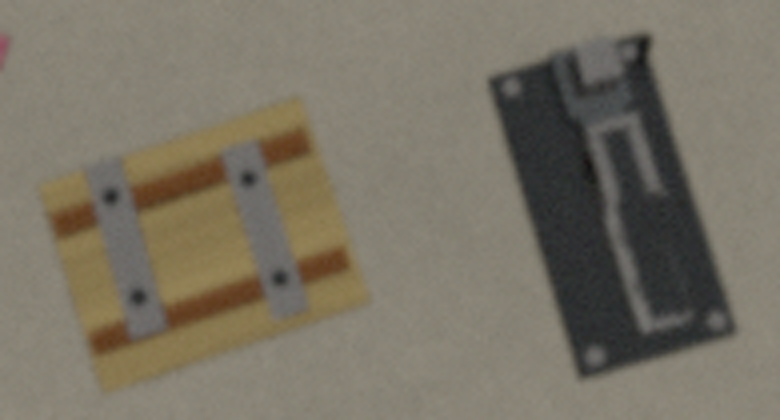

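Crop: the two plain steel bars with black bolt holes lie across the rack's battens, centred at crop (125,247) and (265,228), so they are the blanks. The magazine's column is at the top of the crop (600,60) and its open cut-out at the bottom. Now I'll take closer wrist views.

```bash
python3 - <<'E'
from h import *
a=load('top0')
p=[ray(a,155+u/4,150+v/4,.012) for u,v in[(490,78),(650,38),(735,330),(582,378)]]
print(np.round(p,4)); p=np.array(p)
far=(p[0]+p[1])/2; near=(p[2]+p[3])/2; ax=(far-near)[:2]; L=np.hypot(*ax);ax/=L
print('len',L,'yaw',np.arctan2(ax[1],ax[0]),'orig',near[:2]+ax*.08)
R=robot.read_eef_rot()
o=near[:2]+ax*.06
robot.move_pose([o[0]-.06,o[1],.33],R); w=snap('wrist','wm')
T=w['cam_to_world'];print(T.round(3),w['fx'],robot.read_tool_pos())
robot.move_pose([.47,.155,.30],R); w2=snap('wrist','wr')
print(robot.read_time_s())
cv2.imwrite('pics/w.png',cv2.cvtColor(np.hstack([w['img'],w2['img']]),cv2.COLOR_RGB2BGR)[:, :,:][::1, ::1])
cv2.imwrite('pics/w.png',cv2.resize(cv2.imread('pics/w.png'),(800,300)))
E
```

```text
[[ 0.6408 -0.0423  0.012 ]
 [ 0.6707 -0.1511  0.012 ]
 [ 0.4726 -0.2069  0.012 ]
 [ 0.4387 -0.1057  0.012 ]]
len 0.20877829706693762 yaw 0.28961718242620693 orig [ 0.53233872 -0.13345969]
[[ 0.269 -0.922 -0.278  0.524]
 [-0.963 -0.259 -0.075 -0.121]
 [-0.003  0.288 -0.958  0.473]
 [ 0.     0.     0.     1.   ]] 276.91177814802217 [ 0.45305252 -0.13990811  0.32968528]
3.325
```

View pics/w.png

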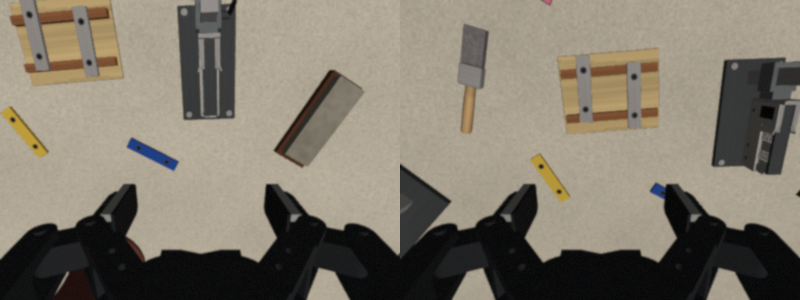

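Left: the magazine is seen from above, cut off at the column. Right: the rack with both blanks at about (583,85) and (633,90). Next I'll take a closer magazine view and compute blank poses from the depth and colour masks.

```bash
cat >> h.py <<'E'
def Q(t): return [0,np.cos(t/2),np.sin(t/2),0]
E
python3 - <<'E'
from h import *
for tag in('wr','top0'):
    d=load(tag);W=cloud(d);H=W[...,2]
    g=d['img'].astype(int); sat=g.max(2)-g.min(2)
    print(tag,np.nanmedian(H[(W[...,0]>.40)&(W[...,0]<.44)&(abs(W[...,1]-.2)<.03)]))
    m=((H>.021)&(H<.040)&(sat<25)&(W[...,1]>.06)&(W[...,1]<.26)&(W[...,0]>.4)&(W[...,0]<.65)).astype(np.uint8)
    n,l,s,c=cv2.connectedComponentsWithStats(m)
    for i in range(1,n):
        if s[i,4]<80: continue
        v,u=np.nonzero(l==i)
        P=np.array([ray(d,x,y,.030)[:2] for x,y in zip(u,v)],np.float32)
        r=cv2.minAreaRect(P*1000); C=P.mean(0);_,_,V=np.linalg.svd(P-C,full_matrices=False);ax=V[0]*np.sign(V[0,0])
        print(s[i,4],np.round(r[0],1),np.round(r[1],1),'mean',C.round(4),'yaw',np.arctan2(ax[1],ax[0]).round(4),'h',np.median(H[l==i]).round(4))
robot.move_pose([.51,-.142,.26],Q(.275)); w=snap('wrist','wm2')
W=cloud(w); print(robot.read_time_s())
c=w['img'][0:260,130:400,::-1]
cv2.imwrite('pics/crop2.png',cv2.resize(c,None,fx=2.3,fy=2.3,interpolation=cv2.INTER_CUBIC))
E
```

```text
wr 0.0006838356087758013
1401 [518.8 199. ] [118.   24.3] mean [0.5212 0.1998] yaw 0.312 h 0.0303
1383 [532.2 107.8] [118.3  24. ] mean [0.5353 0.1082] yaw 0.3315 h 0.0303
top0 0.00016225507223288638
404 [532.6 107.4] [118.8  24.6] mean [0.5325 0.1074] yaw 0.3345 h 0.0295
413 [518.6 199.5] [119.9  25.1] mean [0.518  0.1994] yaw 0.3136 h 0.0293
4.5333
```

View pics/crop2.png

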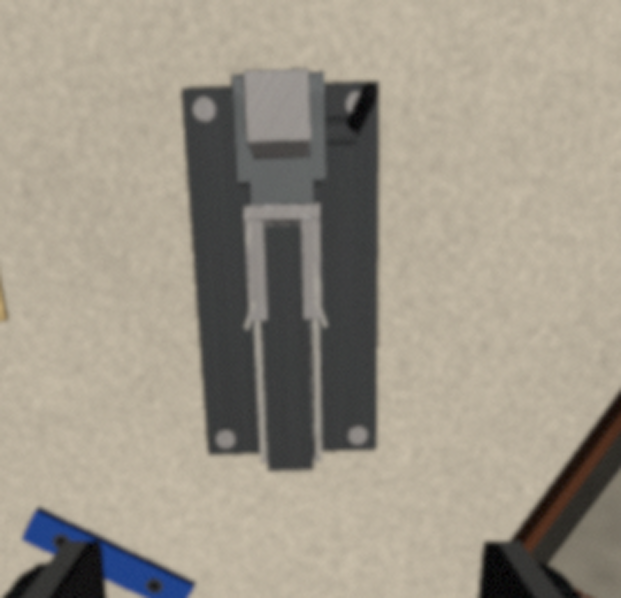

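The crop shows the plate corners at crop (183,90), (378,82), (377,448) and (209,455). The stop plate is at (283,212), the lips run from (255,215) to (312,320), and the dark follower lies between them. Now I'll measure them by depth and ray.

```bash
python3 - <<'E'
from h import *
d=load('wm2');W=cloud(d);H=W[...,2]
f=lambda cu,cv:(130+cu/2.3,cv/2.3)
p=np.array([ray(d,*f(*c),.012) for c in[(183,90),(378,82),(377,448),(209,455)]])
print(p.round(4)); far=(p[0]+p[1])/2;near=(p[2]+p[3])/2;ax=(far-near)[:2];L=np.hypot(*ax);ax/=L
print('plate L',L,'w',np.hypot(*(p[0]-p[1])[:2]),'yaw',np.arctan2(ax[1],ax[0]),'o',near[:2]+.08*ax)
for n,c in dict(stop=(283,212),lipL=(257,270),lipR=(311,270),fol=(285,300),fol2=(288,400),wallL=(262,400),col=(278,105)).items():
    u,v=map(int,np.round(f(*c)));print(n,W[v-1:v+2,u-1:u+2].reshape(-1,3)[:, 2].round(4),W[v,u].round(4))
# lip mask: bright & tall
g=d['img'].mean(2); m=((H>.075)&(H<.118)&(g>95)).astype(np.uint8)
n,l,s,c=cv2.connectedComponentsWithStats(m)
for i in range(1,n):
    if s[i,4]>60: print(s[i],np.nanpercentile(H[l==i],[5,25,50,75,95]).round(4))
# follower mask: dark, tall
m2=((H>.07)&(H<.12)&(g<75)).astype(np.uint8); m2[:, :200]=0; m2[:,280:]=0
n,l,s,c=cv2.connectedComponentsWithStats(m2)
for i in range(1,n):
    if s[i,4]>100:
        hz=np.nanmedian(H[l==i]); v,u=np.nonzero(l==i)
        P=np.array([ray(d,x,y,hz)[:2] for x,y in zip(u,v)],np.float32);C=P.mean(0);V=np.linalg.svd(P-C,full_matrices=False)[2][0];V*=np.sign(V[0])
        print('fol',s[i],np.nanpercentile(H[l==i],[5,50,95]).round(4),cv2.minAreaRect(P*1000),C.round(4),np.arctan2(V[1],V[0]))
E
```

```text
[[ 0.641  -0.0429  0.012 ]
 [ 0.6739 -0.1454  0.012 ]
 [ 0.4719 -0.2102  0.012 ]
 [ 0.4378 -0.1068  0.012 ]]
plate L 0.21262336558864237 w 0.10768261440108293 yaw 0.307734678653913 o [ 0.53104682 -0.13431014]
stop [0.115  0.1162 0.1146 0.1155 0.115  0.1165 0.1157 0.1157 0.1154] [ 0.5909 -0.1155  0.115 ]
lipL [0.1077 0.1076 0.1046 0.1068 0.1062 0.1063 0.1076 0.107  0.1059] [ 0.5644 -0.1108  0.1062]
lipR [0.1069 0.1059 0.1062 0.1058 0.1072 0.1073 0.1052 0.1059 0.1058] [ 0.5709 -0.1338  0.1072]
fol [0.104  0.1024 0.1022 0.1027 0.1037 0.1052 0.1046 0.1057 0.1038] [ 0.5548 -0.1265  0.1037]
fol2 [0.1038 0.1033 0.1035 0.1027 0.1038 0.1032 0.1041 0.1025 0.104 ] [ 0.5087 -0.1405  0.1038]
wallL [0.076  0.0762 0.1031 0.0756 0.0763 0.104  0.0758 0.0761 0.1036] [ 0.4985 -0.1293  0.0763]
col [0.1362 0.1357 0.1341 0.1346 0.1361 0.1347 0.1355 0.135  0.1364] [ 0.6263 -0.1041  0.1361]
[ 230   31   42  174 2218] [0.0763 0.0861 0.0874 0.1066 0.1156]
fol [240  63  23   6 103] [0.088  0.1042 0.1175] ((614.7923583984375, -106.65943145751953), (4.15557861328125, 22.109050750732422), 19.229785919189453) [ 0.6148 -0.1065] -1.2486371
fol [ 244   98   22  106 1791] [0.1025 0.1036 0.1048] ((530.9512329101562, -133.55845642089844), (114.76193237304688, 21.532291412353516), 17.59617805480957) [ 0.5295 -0.1339] 0.3077657
```

```bash
cat >> h.py <<'E'
O=np.array([.5312,-.1338]);YAW=.3075
AX=np.array([np.cos(YAW),np.sin(YAW)]);AY=np.array([-AX[1],AX[0]])
def mag(x,y,z): return [*(O+AX*x+AY*y),z]
def ftm(f0=0):
    f=np.mean([robot.read_ft_force()],0)-f0; return np.array([f[:2]@AX,f[:2]@AY,f[2]])
E
python3 - <<'E'
from h import *
c=np.array([.5325,.1076]);t=.333
g=c-.005*np.array([np.cos(t),np.sin(t)])
robot.move_pose([*g,.08],Q(t)); robot.set_gripper(.036,40)
print(robot.read_width(),robot.read_tool_pos(),robot.read_time_s())
robot.line_to([*g,.017]); robot.wait(.1); f0=np.array(robot.read_ft_force()); print(f0)
z=.017
while z>.001:
    z-=.001; robot.line_to([*g,z],velocity=.02); f=np.array(robot.read_ft_force())-f0; print(round(z,4),robot.read_tool_pos()[2].round(4),f.round(1))
    if f[2]>3: break
print(robot.read_time_s())
E
```

```text
0.03577880526920547 [0.527833   0.10578282 0.0800391 ] 6.2417
[-1.06326816  0.37300007  0.00739858]
0.016 0.0167 [ 0.6 -0.9 -0.6]
0.015 0.015 [ 0.2  0.  -0.6]
0.014 0.0139 [ 1.4 -0.4 -0.1]
0.013 0.0129 [1.4 0.  1. ]
0.012 0.0119 [ 1.  -0.3 -0.8]
0.011 0.0109 [0.5 0.  0. ]
0.01 0.0099 [ 1.4 -0.9  0.9]
0.009 0.0089 [ 1.4 -0.4 -0.3]
0.008 0.0079 [ 0.7 -0.4  0.2]
0.007 0.007 [ 1.6 -1.1  1. ]
0.006 0.007 [-2.1 -1.   7.6]
9.6583
```

```bash
python3 - <<'E'
from h import *
p=robot.read_tool_pos(); g=[p[0],p[1],.0245]
robot.line_to(g); robot.set_gripper(.015,100)
print(robot.read_width(),robot.read_finger_force(),robot.read_tool_pos())
robot.line_to([*g[:2],.14],velocity=.2)
robot.move_pose(mag(-.052,0,.145),Q(YAW)); robot.wait(.1)
print(robot.read_tool_pos(),robot.read_width(),robot.read_time_s())
w=snap('wrist','h1'); snap('scene','hs1')
print(np.mean([robot.read_ft_force() for _ in range(5)],0))
cv2.imwrite('pics/h1.png',cv2.resize(w['img'][100:384,120:400,::-1],None,fx=2,fy=2))
E
```

```text
0.021305283608725738 97.96183770791686 [0.52794917 0.10593456 0.02476177]
[ 0.48188841 -0.14828567  0.14458453] 0.020995846437268463 12.0583
[ 0.44979026 -0.49243675 -1.06515382]
```

View pics/h1.png

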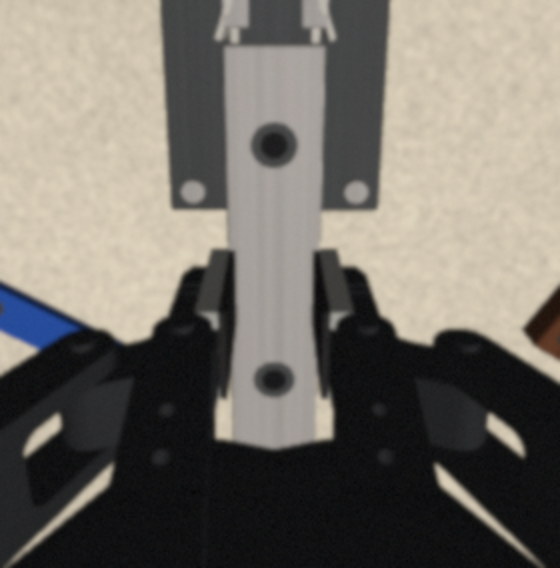

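The held blank is straight. Its front edge is at crop (275,45), centred between the lip flares at (220,35) and (335,35). I'll measure its pose in the hand by depth.

```bash
cat >> h.py <<'E'
def held(tag,z0):
    d=load(tag);W=cloud(d);H=W[...,2];R=W[...,:2]-O;X=R@AX;Y=R@AY
    g=d['img'].astype(int)
    m=(abs(H-z0)<.012)&(g.mean(2)>90)&(X<.03)&(abs(Y)<.02)
    n,l,s,_=cv2.connectedComponentsWithStats(m.astype(np.uint8)); i=1+s[1:,4].argmax(); m=l==i
    v,u=np.nonzero(m);hz=np.median(H[m])
    P=np.array([ray(d,a,b,hz)[:2] for a,b in zip(u,v)])-O; P=np.c_[P@AX,P@AY]
    xf=P[:,0].max()
    A=np.c_[X[m],Y[m],np.ones(m.sum())]; k=np.linalg.lstsq(A,H[m],rcond=None)[0]
    # centre line on front 35 mm, by bins
    b=[]
    for x in np.arange(xf-.035,xf-.004,.003):
        y=P[(P[:,0]>=x)&(P[:,0]<x+.003),1]; b.append((x+.0015,(y.max()+y.min())/2,np.ptp(y)))
    b=np.array(b);c=np.polyfit(b[:,0],b[:,1],1)
    print('front x',xf.round(4),'top z',hz.round(4),'slope x,y',k[:2].round(3),'yaw err',c[0].round(4),'y at front',np.polyval(c,xf).round(4),'width',b[:,2].mean().round(4))
E
python3 - <<'E'
from h import *
held('h1',.15); p=robot.read_tool_pos()[:2]-O; print(p@AX,p@AY)
E
```

```text
front x 0.0139 top z 0.1501 slope x,y [-0.003  0.   ] yaw err 0.001 y at front 0.0007 width 0.0244
-0.05135045785271751 0.0009977405830532647
```

```bash
cat >> h.py <<'E'
def F(n=4): return np.mean([ftm() for _ in range(n)],0)
def down(x,y,z,zmin,f0,thr=3.5,step=.001):
    while z>zmin:
        z-=step; robot.line_to(mag(x,y,z),velocity=.03); f=F()-f0
        print('z',round(z,4),robot.read_tool_pos()[2].round(4),f.round(1))
        if f[2]>thr: return z
    return None
E
python3 - <<'E'
from h import *
x,y=-.056,-.0007
robot.line_to(mag(x,y,.112),velocity=.1); robot.wait(.15)
f0=F(8); print(f0,robot.read_tool_pos()[2])
z=down(x,y,.111,.098,f0)
print(z,robot.read_time_s())
E
```

```text
[ 0.51650485  0.05387038 -1.36670653] 0.11292701007086928
z 0.11 0.1102 [-1.1 -0.4  0.5]
z 0.109 0.1089 [-0.7  0.1 -0.4]
z 0.108 0.1079 [-0.8 -0.4 -0.9]
z 0.107 0.1069 [-0.9  0.4 -0.8]
z 0.106 0.1061 [-0.5 -0.1 -0.2]
z 0.105 0.1057 [-3.   1.8  5.1]
0.105 14.2917
```

```bash
python3 - <<'E'
from h import *
x,y=-.056,-.0007
f0=np.array([.5,.05,-1.4])
robot.line_to(mag(x,y,.0955),velocity=.03);robot.wait(.1)
p=robot.read_tool_pos();print(p[2],F()-f0,(p[:2]-O)@AX,(p[:2]-O)@AY)
snap('wrist','p1');held('p1',.1015);print(robot.read_time_s(),robot.read_width())
E
```

```text
0.09653025442851584 [-3.66971964  1.17290913  7.55881253] -0.05567919582564448 -0.001109719129104236
front x 0.0091 top z 0.1022 slope x,y [ 0.003 -0.013] yaw err -0.0008 y at front -0.0014 width 0.0247
14.9083 0.02071633309468246
```

```bash
cat >> h.py <<'E'
def slide(x,y,z,xend,f0,step,lim=9,lat=6,v=.05):
    while x<xend-1e-6:
        x=min(x+step,xend); robot.line_to(mag(x,y,z),velocity=v); f=F(3)-f0; p=robot.read_tool_pos()
        print('x',round(x,4),((p[:2]-O)@AX).round(4),'y',((p[:2]-O)@AY).round(4),'z',p[2].round(4),f.round(1))
        if f[0]<-lim or abs(f[1])>lat: print('STOP');break
    return x
E
python3 - <<'E'
from h import *
y,z=.0003,.0949;f0=np.array([.5,.05,-1.4])
robot.line_to(mag(-.056,y,z),velocity=.03)
x=slide(-.056,y,z,-.032,f0,.004)
print(x,robot.read_time_s(),robot.read_torque())
E
```

```text
x -0.052 -0.0516 y -0.0007 z 0.0962 [-4.  -0.2  7.3]
x -0.048 -0.0476 y -0.0007 z 0.0962 [-3.3 -0.4  8.6]
x -0.044 -0.0437 y -0.0007 z 0.0961 [-3.4 -0.6  7.7]
x -0.04 -0.0399 y -0.0003 z 0.0959 [-3.9  1.1  7.5]
x -0.036 -0.0359 y -0.0003 z 0.0958 [-5.   0.8  6.8]
x -0.032 -0.032 y -0.0002 z 0.0958 [-4.7  0.5  8.3]
-0.032 16.6583 [-0.04352389  0.63510038  0.00702982]
```

```bash
python3 - <<'E'
from h import *
y,z=.0003,.0949;f0=np.array([.5,.05,-1.4])
x=slide(-.032,y,z,-.009,f0,.006,lim=11)
if x>-.0091: x=slide(x,y,z,-.001,f0,.001,lim=9.5,v=.03)
print(x,robot.read_time_s(),robot.read_width())
E
```

```text
x -0.026 -0.0258 y -0.0002 z 0.0959 [-3.4  0.9  6.9]
x -0.02 -0.0197 y -0.0002 z 0.0959 [-3.8  0.4  7.3]
x -0.014 -0.0137 y -0.0002 z 0.0958 [-2.7  1.   7.3]
x -0.009 -0.0088 y -0.0002 z 0.0958 [-3.9  0.9  7.2]
x -0.008 -0.0083 y -0.0001 z 0.0957 [-4.8  1.   8. ]
x -0.007 -0.0074 y -0.0001 z 0.0957 [-4.   1.6  7.7]
x -0.006 -0.0065 y -0.0001 z 0.0957 [-5.1  1.1  8.2]
x -0.005 -0.0055 y -0.0001 z 0.0956 [-5.5  1.7  7.1]
x -0.004 -0.005 y -0.0001 z 0.0955 [-7.6  0.8  8.2]
x -0.003 -0.0049 y -0.0001 z 0.0955 [-10.7   1.7  11.1]
STOP
-0.003 19.2083 0.021236052826809192
```

```bash
python3 - <<'E'
from h import *
robot.line_to(mag(-.004,.0003,.0949),velocity=.03)
robot.set_gripper(.042,40); robot.wait(.15)
p=robot.read_tool_pos();robot.line_to([p[0],p[1],.17],velocity=.2)
robot.line_to(mag(-.04,0,.22),velocity=.3); robot.wait(.1)
w=snap('wrist','r1');print(robot.read_time_s())
cv2.imwrite('pics/r1.png',cv2.resize(w['img'][0:250,140:380,::-1],None,fx=2.3,fy=2.3,interpolation=cv2.INTER_CUBIC))
W=cloud(w);H=W[...,2];R=W[...,:2]-O;X=R@AX;Y=R@AY
m=(abs(Y)<.009)&(X<.012)&(X>-.075)&(H>.08)
print('top',np.nanmedian(H[m]), 'rear edge x',X[m].min(), np.polyfit(X[m],H[m],1))
m=(abs(Y)<.003)&(H>.08)
for x in range(-70,72,4):
    k=m&(abs(X-x/1000)<.002); print(x,np.round(np.nanmedian(H[k]),4) if k.any() else None,end=' ')
E
```

```text
20.975
top 0.30125425874927875 rear edge x -0.059400894472442206 [-2.28261365  0.19291067]
-70 None -66 None -62 None -58 0.1041 -54 0.104 -50 0.104 -46 0.104 -42 0.1038 -38 0.1037 -34 0.104 -30 0.304 -26 0.1039 -22 0.1038 -18 0.1039 -14 0.1039 -10 0.1038 -6 0.1038 -2 0.1039 2 0.1034 6 0.1035 10 0.1038 14 0.1036 18 0.1037 22 0.1039 26 0.1034 30 0.1039 34 0.1037 38 0.104 42 0.1038 46 0.1036 50 0.1033 54 0.1034 58 0.1038 62 0.1157 66 0.1153 70 0.0865
```

View pics/r1.png

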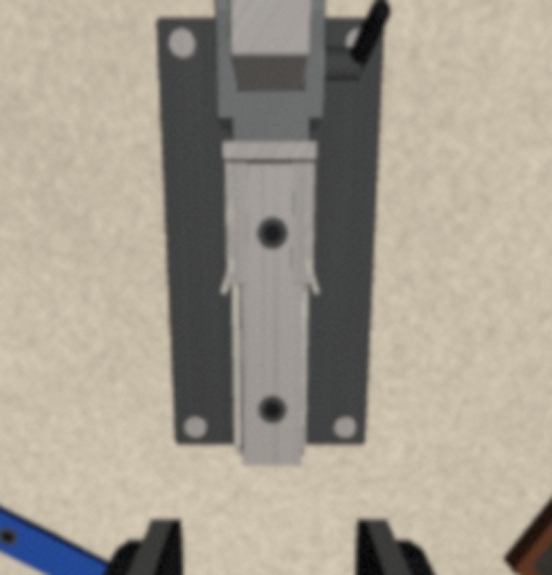

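The first blank is home: its rear edge is at crop (272,463), x about -59.5 mm, and its top is level at 0.1038 under the lips. Now the second blank.

```bash
python3 - <<'E'
from h import *
c=np.array([.5187,.1994]);t=.313
g=c-.005*np.array([np.cos(t),np.sin(t)])
robot.move_pose([*g,.09],Q(t)); robot.line_to([*g,.0245],velocity=.15); robot.wait(.1); print(robot.read_tool_pos())
robot.set_gripper(.015,100); print(robot.read_width(),robot.read_finger_force(),robot.read_tool_pos())
robot.line_to([*g,.14],velocity=.2)
robot.move_pose(mag(-.056,-.0005,.145),Q(YAW)); robot.wait(.15)
p=robot.read_tool_pos();print(p,(p[:2]-O)@AX,(p[:2]-O)@AY)
snap('wrist','h2');held('h2',.15)
robot.line_to(mag(-.056,-.0005,.110),velocity=.1); robot.wait(.2);f0=F(8);print(f0)
z=down(-.056,-.0005,.109,.098,f0,thr=4)
print(z,robot.read_time_s())
E
```

```text
[0.51538453 0.19792048 0.02617176]
0.02055069655362855 97.97335216775537 [0.51521792 0.19817348 0.02660415]
[ 0.47832521 -0.1501934   0.1448773 ] -0.05535650677952401 0.0003795376168114609
front x 0.0083 top z 0.1486 slope x,y [-0.006 -0.003] yaw err 0.0009 y at front -0.0 width 0.0245
[ 0.25320757  0.26219252 -2.06005056]
z 0.108 0.1081 [-0.3 -0.7  0.8]
z 0.107 0.1076 [-2.2  0.6  5.3]
0.107 26.825
```

```bash
python3 - <<'E'
from h import *
f0=np.array([.25,.2,-2.]);x,y=-.056,-.0003
robot.line_to(mag(x,y,.0967),velocity=.03);robot.wait(.15)
p=robot.read_tool_pos();print(p[2],F()-f0,(p[:2]-O)@AX,(p[:2]-O)@AY)
snap('wrist','p2');held('p2',.1015);print(robot.read_time_s(),robot.read_width())
E
```

```text
0.09777984066877769 [-4.23094933  1.10940236  8.81446631] -0.055939872919393396 -0.0006544932810622698
front x 0.0306 top z 0.1016 slope x,y [-0.017 -0.008] yaw err 0.073 y at front 0.0011 width 0.0307
27.5167 0.020104024241313065
```

```bash
python3 - <<'E'
from h import *
d=load('p2');W=cloud(d);H=W[...,2];R=W[...,:2]-O;X=R@AX;Y=R@AY;g=d['img'].mean(2)
for x in range(-50,30,4):
    k=(abs(X-x/1000)<.002)&(abs(Y)<.009)&(g>90)&(H<.12);print(x,k.sum(),np.round(np.median(H[k]),4) if k.any() else None,end='; ')
f0=np.array([.25,.2,-2.])
x=slide(-.056,.0001,.0967,-.032,f0,.004,lim=10)
print(x,robot.read_time_s(),robot.read_width())
E
```

```text
-50 215 0.1015; -46 222 0.1016; -42 223 0.1017; -38 234 0.1017; -34 242 0.1017; -30 244 0.1017; -26 246 0.1018; -22 179 0.1018; -18 104 0.1018; -14 164 0.1017; -10 271 0.1018; -6 274 0.1019; -2 297 0.1018; 2 307 0.1018; 6 332 0.1016; 10 279 0.0939; 14 279 0.0939; 18 306 0.094; 22 336 0.094; 26 303 0.094; x -0.052 -0.0517 y -0.0007 z 0.0979 [-2.8 -0.1  9. ]
x -0.048 -0.0476 y -0.0008 z 0.098 [-3.3  0.3  8.1]
x -0.044 -0.0436 y -0.0008 z 0.098 [-3.6 -0.7  9. ]
x -0.04 -0.04 y -0.0007 z 0.0979 [-4.5  1.4  8.9]
x -0.036 -0.0363 y -0.0004 z 0.0978 [-4.5  0.7  9.3]
x -0.032 -0.0321 y -0.0004 z 0.0978 [-4.7  1.3 10.1]
-0.032 29.0167 0.02024898691036927
```

```bash
python3 - <<'E'
from h import *
f0=np.array([.25,.2,-2.]);y,z=.0001,.0967
x=slide(-.032,y,z,-.008,f0,.006,lim=11)
if x>-.0081: x=slide(x,y,z,.001,f0,.001,lim=9.5,v=.03)
print(x,robot.read_time_s(),robot.read_width())
E
```

```text
x -0.026 -0.0259 y -0.0003 z 0.0978 [-4.3  1.5  9.5]
x -0.02 -0.0199 y -0.0003 z 0.0978 [-4.5  0.9  8.3]
x -0.014 -0.0139 y -0.0003 z 0.0977 [-3.5  1.1  8.8]
x -0.008 -0.0079 y -0.0002 z 0.0977 [-4.3  1.9  8.9]
x -0.007 -0.0074 y -0.0002 z 0.0977 [-6.3  1.   8.8]
x -0.006 -0.0066 y -0.0002 z 0.0977 [-7.1  1.5 10.4]
x -0.005 -0.0056 y -0.0002 z 0.0977 [-6.5  1.3 10.2]
x -0.004 -0.0047 y -0.0002 z 0.0977 [-7.1  1.9  9.8]
x -0.003 -0.0037 y -0.0002 z 0.0977 [-5.8  2.3 10.8]
x -0.002 -0.0034 y -0.0002 z 0.0976 [-9.3  1.  12. ]
x -0.001 -0.0034 y -0.0002 z 0.0975 [-12.7   1.2  12.8]
STOP
-0.0010000000000000035 31.8333 0.020608149368403442
```

```bash
python3 - <<'E'
from h import *
robot.line_to(mag(-.0022,.0001,.0967),velocity=.03)
robot.set_gripper(.042,40); robot.wait(.15)
p=robot.read_tool_pos();robot.line_to([p[0],p[1],.17],velocity=.2)
robot.line_to(mag(-.04,0,.22),velocity=.3); robot.wait(.2)
w=snap('wrist','r2');s=snap('scene','s2');print(robot.read_time_s())
W=cloud(w);H=W[...,2];R=W[...,:2]-O;X=R@AX;Y=R@AY
m=(abs(Y)<.003)&(H>.08)&(H<.13)
for x in range(-66,72,6):
    k=m&(abs(X-x/1000)<.002); print(x,np.round(np.nanmedian(H[k]),4) if k.any() else None,end=' ')
a=cv2.resize(w['img'][0:250,140:380,::-1],(480,500),interpolation=cv2.INTER_CUBIC)
c=ray; T=np.linalg.inv(s['cam_to_world']);q=T@np.array([*O,.08,1]);u=int(s['fx']*q[0]/q[2]+s['cx']);v=int(s['fy']*q[1]/q[2]+s['cy'])
b=cv2.resize(s['img'][v-50:v+50,u-30:u+30,::-1],(300,500),interpolation=cv2.INTER_CUBIC)
cv2.imwrite('pics/r2.png',np.hstack([a,b]))
E
```

```text
33.75
-66 None -60 0.1034 -54 0.1039 -48 0.1038 -42 0.1036 -36 0.104 -30 0.104 -24 0.1039 -18 0.1038 -12 0.1038 -6 0.1037 0 0.1037 6 0.1036 12 0.1036 18 0.1035 24 0.1037 30 0.1039 36 0.1039 42 0.1038 48 0.1037 54 0.1035 60 0.1145 66 0.1157
```

View pics/r2.png

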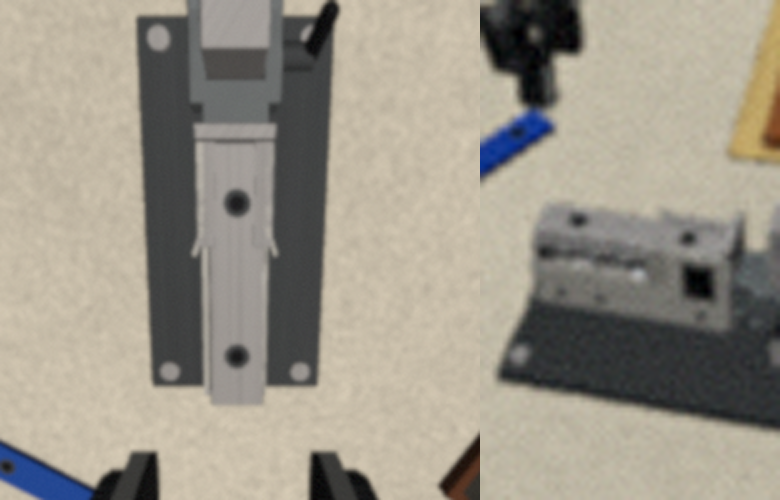

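The second blank's rear edge is at image row 201.5, against 201.3 for the first from the same camera pose. Its top is level under the lips at 0.1038, and the rear ends are flush in the side view. The gripper is clear.

```bash
python3 -c "
from plant import robot
print(robot.hand_in())"
```

```text
the job is handed in; nothing more can be done
None
```

Both blanks are loaded one on the other, home against the end stop and held up under the lips as far as the wrist and scene images show; I handed the job in shortly after 33.8 s of the 64 s, and no verdict was returned.

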